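Open the ratchet shelf stop

TASK

Make room beside the clear box by opening the ratchet shelf stop on the ledge: with the fingertips press its red thumb pad down to free the ratchet and, keeping it pressed, push the sliding jaw back along its bar, away from the clear box, until it is fully home against the end block; then let go and move clear. Only press and push: pick nothing up, and leave the clear box, the cup and the carabiner where they are.

Things in the scene. Friction and masses are not known exactly. Their poses are not given: they have to be found in the camera images.
- stop_base: Fixed part of the shelf stop: aluminium floor plate 160 x 340 x 4 mm, toothed steel bar along its y axis, tooth tops 37 mm above the ledge. Origin: on the ledge under the bar's middle. +y is 'back', the way the jaw must go. End plate (90 mm tall) at y = -162 mm; home end block (50 mm tall) at y = 135 to 153 mm. Red pad and yellow fin are on the -x side, towards the robot, over bare ledge.
- jaw (a joint): Place of the sliding jaw (black carriage with a thin black upright plate 86 mm tall) along the bar's +y, in m. Starts at 0 to 0.05; 0.115 is fully home (hard stop). Its y in the stop_base frame is this value - 20 mm. About 3 N of drag when the ratchet is free. With the pad up the ratchet blocks it towards +y within 9 mm; towards -y it clicks along.
- release (a joint): Tilt of the red thumb pad, rad: 0 is up (up to 0.13 if its pawl rests on a tooth), 0.26 is its stop. From 0.14 up the pawl clears the teeth and the jaw is free; it springs back when let go. Pressing at press_pad takes about 2.5 N to start, 6 N at the stop.
- press_pad (a point): Where to press: top of the red pad on the jaw, 50 mm above the ledge when up, open air below. In stop_base axes the pad reaches from this point 28 mm to -y, 27 mm to +y, 24 mm to -x, 26 mm to +x. It rocks about an axis along the bar, 42 mm to +x and 44 mm above the ledge, so this point sinks 42 mm x tilt: 6 mm frees the ratchet, 11 mm is the stop.
- push_fin (a point): Point on the face, turned to -y, of the yellow upright fin fixed to the jaw just beyond the pad's +y edge, 15 mm below its top edge. Fin 7 mm thick, 73 mm long across the bar, its top 75 mm above the ledge. Its face is 31 mm to the +y side of press_pad, so a fingertip holding the pad down can push it towards +y.
- clear_box: Empty clear plastic box, open at the top, 90 x 75 x 60 mm, standing loose on the floor plate between the end plate and the jaw. Origin: centre of its underside. Leave alone.
- cup: White ceramic cup, 76 mm across, 85 mm tall, loose on the ledge near one end of the stop on the robot's side. Origin: centre of its underside. Leave alone.
- carabiner: Aluminium carabiner, about 82 x 47 x 9 mm, lying loose on the ledge near the other end of the stop on the robot's side. Origin: middle of its underside. Leave alone.

How it is judged (in metres and radians):
On the way, in this order (a step that is already met when the one before it is completed fails the run):
1. the red pad is pressed down far enough to free the ratchet, with the jaw still well short of home (value of joint release above 0.14 rad and value of joint jaw below 0.085 m), for 0.2 s.
2. the jaw is pushed fully home (value of joint jaw above 0.109 m), for 0.1 s.
At the end, for the whole second after the job is handed in: The jaw is home (within 6 mm of its hard stop), the red pad is let go and back up, and the clear box, cup and carabiner are within 15 mm of where they began (value of joint jaw above 0.109 m and value of joint release below 0.15 rad and distance of each of clear_box, cup, carabiner from where it was at the start of the episode below 0.015 m); the robot touches nothing.
It fails at once if the clear box is moved more than 15 mm or lifted (distance of clear_box from where it was at the start of the episode above 0.015 m).
It fails at once if the cup is moved more than 15 mm or lifted (distance of cup from where it was at the start of the episode above 0.015 m).
It fails at once if the carabiner is moved more than 15 mm or lifted (distance of carabiner from where it was at the start of the episode above 0.015 m).
It fails at once if a bystander is tipped over (angle between any of clear_box, cup, carabiner's own z axis and vertical above 0.35 rad).
It also fails if it takes over 32 s, if anything falls off the work surface, if the arm or the gripper's body presses on something with over 40 N, if the wrist force passes 120 N, or if a joint passes its speed limit or range.

ROBOT

A 6-joint arm with a two-finger parallel gripper is mounted at the origin on the work surface. World frame = base frame: x ahead of the robot, y to its left, z up, the work surface at z = 0. Lengths are in mm, angles in rad, forces in N, time in s.
With the tool pointing down it reaches from about 350 to 925 mm from the base axis. Payload 6.4 kg.
Tool frame: the origin (TCP) lies midway between the tips of the shut fingers; the grasp point (between the pads) lies 19 mm behind it; z points along the fingers, y is the line along which they close (so a half turn about z gives the same grasp; the last joint's range is limited). The gripper opens to 94 mm and grips with 3 to 60 N. Pads are 16 mm wide; open, the fingers measure 119 mm over their backs; the gripper's body (75 mm by 177 mm) begins 78 mm behind the grasp point.
Start: joints at [1.032, 0.245, 1.558, -0, 1.339, -0.174], TCP at [231.893, 607.239, 205.455] pointing down, gripper open.
Joint ranges: [-3.13, 3.13], [-1.02, 2.26], [0.13, 2.54], [-0.95, 4.09], [0.21, 2.88], [-2.74, 2.74]. Speed limits (rad/s): [2.57, 2.57, 3.14, 3.14, 3.14, 3.14].

INTERFACE

Orientations are given as [roll, pitch, yaw] about the fixed x, y, z axes, in that order (R = Rz(yaw) Ry(pitch) Rx(roll)).
In Python, from station import monitor, imaging, order gives the robot as it stands. The module is installed in compiled form; this text tells all that it offers.
- The arm moves only by the tool step_arm, never from a script. Its argument "moves" is text: rows parted by semicolons, each of 7 numbers parted by spaces: the turn, a rotation vector about the world's x, y, z in degrees, then the shift along the world's x, y, z in mm, then the opening, from 0 (shut) to 1 (fully open). In form: rx ry rz x y z jaw; .... A call has 1 to 12 rows; each row is the pose to reach, as a shift and turn from the pose commanded when the call began; what a row does not reach only later rows make up. A row lasts 1/8 s, in which the tool goes at most 62.5 mm and 10.7 degrees, less where a joint would pass 70% of its speed; a pose out of reach is approached as far as the arm can. A call with a gripper value outside its range is refused whole. The fingers move at their own pace and stop on an object; "newtons" is the grip in N (left out, the last holds). Time passes only in rows, so rows that repeat a pose let the fingers close. It gives the time, the measured TCP pose, the force, the opening and the grip force at its end, in the units of the state.
- monitor.observe(): the state, without advancing time (a new reading comes with each control period).
- imaging.get_image(name): name is "scene" or "side" or "wrist"; returns a dict with "img" (384x512x3 uint8, blue, green, red), "z_map" (384x512 float32, mm along the optical axis (not along the pixel's ray), 0 where there is no reading), "mtx" (3x3 intrinsics, pixels), "k1" (the pictures are not rectified: a ray, as slopes to the right and down, at radius r is drawn at 1 + k1 r^2 times it, then the intrinsics apply), "cam_to_world" (4x4, takes a point from camera to world coordinates); the wrist camera has in their place "T_tool_cam" (4x4, takes a point from camera to tool coordinates, whose origin is the TCP and whose axes are the flange's). Camera axes: x right, y down, z forward; pixel columns grow to the right and rows downward; lengths in mm; the calibration is good to about 2 mm. A picture is of the moment at which its call begins: read the wrist's pose just before it.
- order.finish_job(): hands the job in; it is judged then, once.
The state is a dict: "t": time; "q": joint angles; "qd": joint speeds; "effort": joint torques, N m; "tcp_pos": TCP position; "orientation": TCP orientation; "force": force on the tool from outside, world axes, zero at the start; "torque": the same for the moment, N m; "opening": finger opening in mm; "grasp_force": force on a finger pad.
Only numpy, scipy, OpenCV 4.12 (cv2) and the standard library are available. Lean on these libraries where they do the work, as an engineer would, in place of code of your own. Each camera call takes 0.05 s, during which the arm holds its last target. There are 200 camera calls.

## Working session

There is one attempt and no reset: what is moved stays moved. The work goes in short steps, Python scripts to look and compute and a tool call to move; the robot and the scene stay as the last step left them, time stands still between calls to the robot, and variables do not carry over. Pictures are saved under pics/ and viewed, at most 10 in all, crops included, and the job is handed in when it is done.

Besides the shell and the picture viewer there is one more tool, called by a JSON object that holds its "api" and its "payload", one argument or row to a line. step_arm: Moves the arm, as the interface text tells. Its arguments: {"type":"object","properties":{"moves":{"type":"string"},"newtons":{"type":"number"}},"required":["moves"]}

```bash
mkdir -p pics; cat > h.py <<'E'
import numpy as np, cv2
from station import monitor, imaging, order
from scipy.spatial.transform import Rotation as R
def grab(n):
    s=monitor.observe(); d=imaging.get_image(n)
    if n=="wrist":
        T=np.eye(4); T[:3,:3]=R.from_euler('xyz',s['orientation']).as_matrix(); T[:3,3]=s['tcp_pos']
        d['cam_to_world']=T@d['T_tool_cam']
    np.save(''+n+'.npy',d,allow_pickle=True); return d
def load(n): return np.load(''+n+'.npy',allow_pickle=True).item()
def cloud(d):
    h,w=d['z_map'].shape; u,v=np.meshgrid(np.arange(w),np.arange(h)); K=np.array(d['mtx'])
    dist=np.array([d['k1'],0,0,0],float)
    p=cv2.undistortPoints(np.stack([u,v],-1).reshape(-1,1,2).astype(float),K,dist).reshape(h,w,2)
    z=d['z_map']; P=np.dstack([p[...,0]*z,p[...,1]*z,z])
    T=np.array(d['cam_to_world']); W=P@T[:3,:3].T+T[:3,3]; W[z==0]=np.nan; return W
E
python3 - <<'E'
from h import *
print(monitor.observe())
ims=[]
for n in("scene","side","wrist"):
    d=grab(n); cv2.imwrite(f'pics/{n}0.png',cv2.resize(d['img'],(800,600),interpolation=cv2.INTER_CUBIC))
    W=cloud(d); hsv=cv2.cvtColor(d['img'],cv2.COLOR_BGR2HSV); H,S,V=cv2.split(hsv)
    for nm,m in(('red',((H<8)|(H>172))&(S>130)&(V>60)),('yel',(H>20)&(H<35)&(S>130)&(V>60))):
        k=m&np.isfinite(W[...,0]); P=W[k]
        if len(P): print(n,nm,len(P),np.median(P,0).round(),np.percentile(P,[2,98],axis=0).round(),np.argwhere(m).mean(0).round())
E
```

```text
{'t': 0.0, 'q': array([ 1.03190039e+00,  2.45753110e-01,  1.55899946e+00, -1.69250418e-05,
        1.33867296e+00, -1.74102238e-01]), 'qd': array([ 0.00082983, -0.00018129, -0.00166078, -0.00025879, -0.00106544,
        0.00029564]), 'effort': array([ 1.95392313e-04, -4.15831017e+01, -3.14604771e+01,  6.85951137e-02,
        3.31752689e-02, -1.61021708e-04]), 'tcp_pos': array([231.58511406, 606.71498604, 204.39216875]), 'orientation': array([-3.13978464e+00, -3.01282746e-04,  2.77680259e+00]), 'force': array([-0.28537796,  1.14206532, -0.53952246]), 'torque': array([-0.01004038,  0.03165218,  0.01567789]), 'grasp_force': 0.0, 'opening': 94.32246549068019}
scene red 283 [236. 432.  23.] [[-471. -758.    5.]
 [ 532.  462.  119.]] [204. 393.]
scene yel 768 [509.  10.  64.] [[-160. -645.   19.]
 [ 560.   15.  364.]] [141. 249.]
side red 518 [507. -28.  49.] [[482. -52.  39.]
 [533.   2.  51.]] [219. 242.]
side yel 356 [516.   8.  64.] [[488.   4.  26.]
 [554.  12.  76.]] [203. 236.]
wrist red 260 [191. 493.  15.] [[ 166.  466. -494.]
 [ 225. 1086.   27.]] [169. 176.]
wrist yel 4 [234. 666. 328.] [[226. 646. 327.]
 [238. 672. 330.]] [353. 460.]
```

View pics/scene0.png

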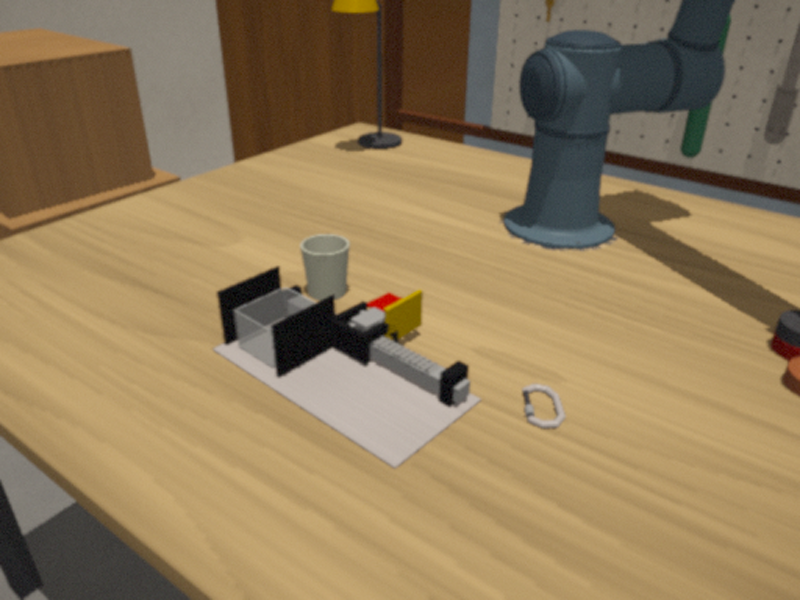

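View pics/side0.png

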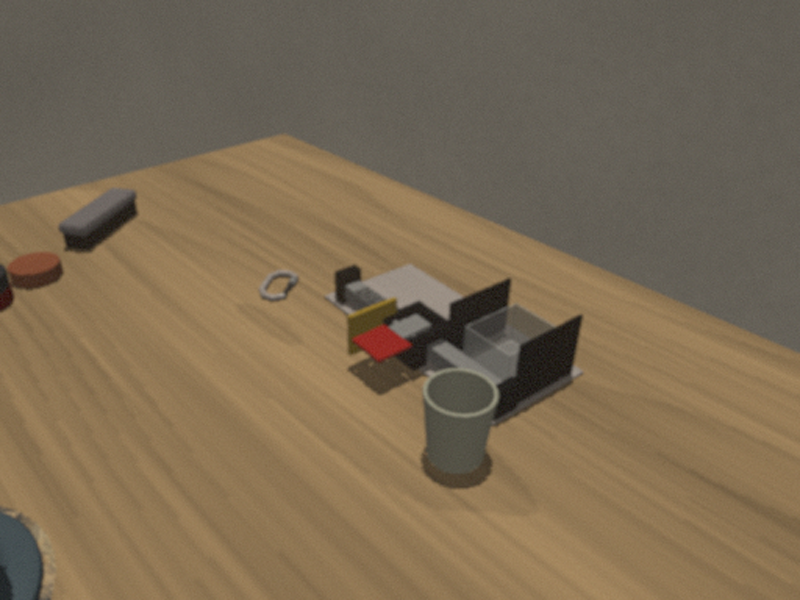

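The scene view shows the stop with its +y end (block at 455,380) towards the carabiner (543,407). The cup (325,265) is by the clear-box end. The side view shows the red pad at (382,342) and the yellow fin at (372,325). Next I'll fit the axes.

```bash
python3 - <<'E'
from h import *
for n in("side","scene"):
    d=load(n); W=cloud(d); H,S,V=cv2.split(cv2.cvtColor(d['img'],cv2.COLOR_BGR2HSV))
    roi=(W[...,0]>400)&(W[...,0]<620)&(W[...,1]>-130)&(W[...,1]<80)&(W[...,2]>15)&(W[...,2]<90)
    for nm,m in(('red',((H<8)|(H>172))&(S>130)&(V>60)),('yel',(H>20)&(H<35)&(S>150)&(V>50))):
        P=W[m&roi]
        if nm=='red': P=P[P[:,2]>44]
        else: P=P[P[:,2]>40]
        if len(P)<20: continue
        c=P.mean(0); e,v=np.linalg.eigh(np.cov(P[:,:2].T)); a=v[:,1]
        print(n,nm,len(P),c.round(1),'dir deg',np.degrees(np.arctan2(a[1],a[0])).round(1), 'ext',np.ptp((P[:,:2]-c[:2])@v,axis=0).round(),'z',np.percentile(P[:,2],[5,50,95]).round(1),'rect',cv2.minAreaRect(P[:,:2].astype(np.float32)))
    # plate: low grey; black upright tops
    P=W[(W[...,2]>70)&(W[...,2]<92)&(W[...,0]>520)&(W[...,0]<700)&(abs(W[...,1])<300)&(V<60)]
    if len(P): print(n,'uprights',np.percentile(P,[2,50,98],axis=0).round())
    # cup, carabiner
    C=W[(W[...,2]>70)&(W[...,2]<90)&(W[...,0]>300)&(W[...,0]<500)&(W[...,1]<-60)&(W[...,1]>-350)]
    if len(C): print('cup rim',np.percentile(C,[2,50,98],axis=0).round())
    C=W[(W[...,2]>4)&(W[...,2]<14)&(W[...,0]>300)&(W[...,0]<600)&(W[...,1]>160)&(W[...,1]<400)]
    if len(C): print('carab',np.percentile(C,[2,50,98],axis=0).round())
E
```

```text
side red 502 [506.6 -27.2  48.7] dir deg 90.4 ext [60. 57.] z [46.2 48.9 50.6] rect ((510.0126037597656, -23.89740562438965), (58.22277069091797, 56.61337661743164), 86.96550750732422)
side yel 248 [519.1   7.6  64.7] dir deg 175.3 ext [ 8. 71.] z [49.8 66.1 75.4] rect ((523.7180786132812, 8.662829399108887), (8.036191940307617, 71.29627990722656), 85.38478088378906)
side uprights [[ 579. -183.   70.]
 [ 627. -176.   80.]
 [ 683.  -62.   90.]]
cup rim [[ 438. -215.   70.]
 [ 460. -185.   80.]
 [ 499. -143.   86.]]
carab [[497. 195.   4.]
 [529. 225.   8.]
 [564. 256.  11.]]
scene red 107 [511.9 -38.3  49.3] dir deg 176.6 ext [29. 52.] z [47.5 49.3 51. ] rect ((510.1441955566406, -38.69036865234375), (51.51559066772461, 26.800439834594727), 4.737306118011475)
scene yel 366 [527.3  11.   59.9] dir deg 175.2 ext [ 9. 73.] z [42.3 60.4 75.4] rect ((526.084716796875, 8.977815628051758), (8.994025230407715, 73.08464050292969), 85.04143524169922)
scene uprights [[ 586. -182.   70.]
 [ 639. -172.   79.]
 [ 688.  -60.   89.]]
cup rim [[ 441. -214.   70.]
 [ 463. -187.   79.]
 [ 498. -142.   87.]]
carab [[503. 197.   4.]
 [538. 230.   8.]
 [570. 258.  11.]]
```

{"api": "step_arm", "payload": {
  "moves": "0 0 16 276 -623 -85 0;0 0 16 276 -623 -85 0;0 0 16 276 -623 -85 0;0 0 16 276 -623 -85 0;0 0 16 276 -623 -85 0;0 0 16 276 -623 -85 0;0 0 16 276 -623 -85 0;0 0 16 276 -623 -85 0;0 0 16 276 -623 -85 0;0 0 16 276 -623 -85 0;0 0 16 276 -623 -85 0;0 0 16 276 -623 -85 0",
  "newtons": 20
}}

```text
t: 1.65
tcp_pos: [508.6, -19.0, 119.9]
orientation: [-3.141, -0.001, 3.051]
force: [0.6, -0.5, -0.4]
opening: 0.1
grasp_force: 0.0
```

```bash
python3 - <<'E'
from h import *
d0=grab("side"); d=grab("wrist"); print(monitor.observe()['tcp_pos'])
cv2.imwrite('pics/c1.png',np.hstack([cv2.resize(d0['img'][150:300,180:330],(400,400)),cv2.resize(d['img'],(400,300))[:, :].copy() if 0 else cv2.copyMakeBorder(cv2.resize(d['img'],(400,300)),0,100,0,0,0)]))
W=cloud(d); H,S,V=cv2.split(cv2.cvtColor(d['img'],cv2.COLOR_BGR2HSV))
for nm,m in(('red',((H<8)|(H>172))&(S>130)&(V>60)),('yel',(H>20)&(H<35)&(S>150)&(V>50))):
    P=W[m&(abs(W[...,2]-50)<40)]
    if len(P): print(nm,len(P),np.median(P,0).round(1),np.percentile(P,[2,98],axis=0).round(1))
    if nm=='yel' and len(P):
        T=P[P[:,2]>69]; print('top',len(T),cv2.minAreaRect(T[:,:2].astype(np.float32)) if len(T) else 0)
E
```

```text
[507.46634602 -15.84494865 120.0238882 ]
red 2595 [505.7 -26.2  48. ] [[484.  -51.5  46.1]
 [529.8   1.1  49.6]]
yel 551 [526.3   7.5  74.1] [[488.2   2.7  25.1]
 [558.2  13.4  75.6]]
top 442 ((523.5149536132812, 8.359811782836914), (6.367136001586914, 71.16866302490234), 84.9646987915039)
```

View pics/c1.png

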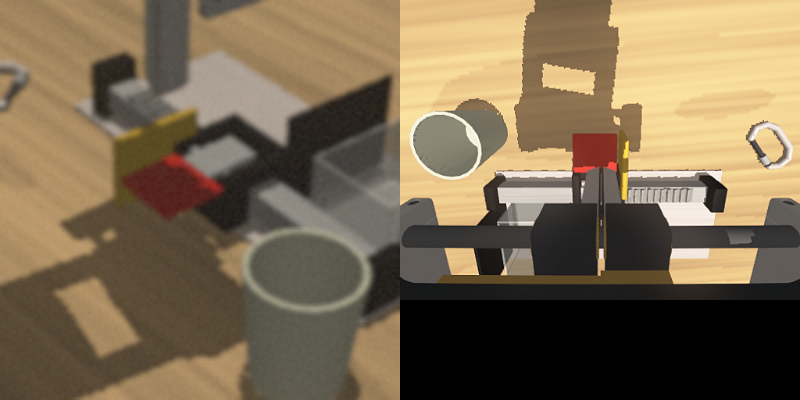

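Both views agree: pad centre about (507,-26), top z about 49, fin face y about 6. The closed fingertips are above the pad, short of the fin. Next I'll press down.

{"api": "step_arm", "payload": {
  "moves": "0 0 0 0 0 -40 0;0 0 0 0 0 -62 0;0 0 0 0 0 -68 0;0 0 0 0 0 -72 0;0 0 0 0 0 -75 0;0 0 0 0 0 -77 0;0 0 0 0 0 -78 0;0 0 0 0 0 -78 0;0 0 0 0 0 -78 0;0 0 0 0 0 -78 0"
}}

```text
t: 3.0
tcp_pos: [508.2, -15.5, 43.3]
orientation: [3.141, 0.0, 3.056]
force: [-2.0, 2.9, 4.6]
opening: 0.6
grasp_force: 3.1
```

{"api": "step_arm", "payload": {
  "moves": "0 0 0 0 0 -1 0;0 0 0 0 0 -2 0;0 0 0 0 0 -2.5 0;0 0 0 0 0 -2.5 0;0 0 0 0 0 -2.5 0"
}}

```text
t: 3.62
tcp_pos: [508.3, -15.5, 41.0]
orientation: [3.141, 0.001, 3.056]
force: [-3.7, 2.2, 5.6]
opening: 0.3
grasp_force: 3.6
```

```bash
python3 - <<'E'
from h import *
d0=grab("side"); s=monitor.observe(); print(s['tcp_pos'],s['force'])
cv2.imwrite('pics/c2.png',cv2.resize(d0['img'][160:280,180:330],(750,600),interpolation=cv2.INTER_CUBIC))
W=cloud(d0); H,S,V=cv2.split(cv2.cvtColor(d0['img'],cv2.COLOR_BGR2HSV)); m=((H<8)|(H>172))&(S>130)&(V>60)
P=W[m&(abs(W[...,2]-45)<30)]; P=P[abs(P[:,1]+27)<25]; A=np.c_[P[:,:2]-[507,-26],np.ones(len(P))]
print(np.linalg.lstsq(A,P[:,2],rcond=None)[0],np.ptp(P,axis=0))
E
```

```text
[508.30812615 -15.49736002  40.98613237] [-3.46575534  1.3617585   6.70903717]
[ 2.18708088e-01 -5.79752063e-03  3.90200561e+01] [54.42257511 49.59193284 31.14309657]
```

View pics/c2.png

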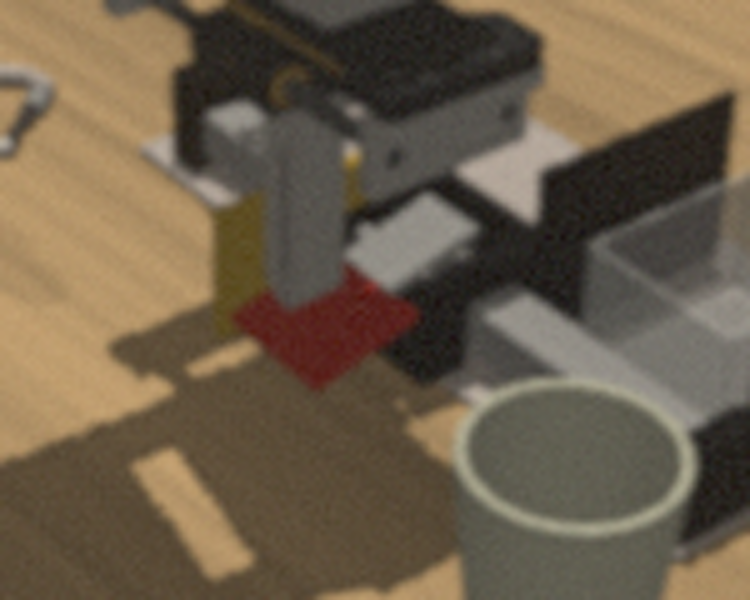

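The image shows the pad tilted about 0.22 rad with the fingertip next to the fin, so the ratchet is free. Next I'll push towards +y.

{"api": "step_arm", "payload": {
  "moves": "0 0 0 0 4 0 0;0 0 0 1 9 0 0;0 0 0 1 15 0 0;0 0 0 2 21 0 0;0 0 0 2 27 0 0;0 0 0 3 33 0 0;0 0 0 3 39 0 0;0 0 0 4 45 0 0;0 0 0 4 51 0 0;0 0 0 5 57 0 0;0 0 0 5 62 0 0;0 0 0 5 62 0 0"
}}

```text
t: 5.18
tcp_pos: [513.6, 45.9, 41.2]
orientation: [-3.141, 0.001, 3.057]
force: [-3.5, -0.5, 6.2]
opening: 0.2
grasp_force: 3.5
```

```bash
cat > f.py <<'E'
from h import *
d0=grab("side"); s=monitor.observe(); print(s['tcp_pos'],s['force'])
W=cloud(d0); H,S,V=cv2.split(cv2.cvtColor(d0['img'],cv2.COLOR_BGR2HSV))
roi=(abs(W[...,0]-520)<60)&(abs(W[...,1])<170)&(W[...,2]>25)&(W[...,2]<90)
for nm,m in(('red',((H<8)|(H>172))&(S>130)),('yel',(H>18)&(H<35)&(S>140)&(V>40)&(W[...,2]>50))):
    P=W[m&roi]
    if len(P): print(nm,len(P),np.median(P,0).round(1),np.percentile(P,[5,95],axis=0).round(1))
P=W[(W[...,2]>35)&(W[...,2]<60)&(W[...,0]>540)&(W[...,0]<640)&(W[...,1]>85)&(W[...,1]<190)]
print('block',len(P),np.percentile(P,[2,50,98],axis=0).round() if len(P) else 0)
E
python3 f.py
```

```text
[513.63481109  45.92088522  41.20604378] [-2.49905789 -0.69117819  5.36838136]
red 372 [507.7  26.8  38.3] [[490.9  10.   33. ]
 [532.7  53.7  44.9]]
yel 95 [502.   70.3  61.8] [[493.9  65.3  51. ]
 [559.6  72.1  73.5]]
block 2 [[591.  95.  36.]
 [592.  96.  36.]
 [594.  98.  36.]]
```

{"api": "step_arm", "payload": {
  "moves": "0 0 0 0 5 0 0;0 0 0 1 10 0 0;0 0 0 1 15 0 0;0 0 0 2 20 0 0;0 0 0 2 25 0 0;0 0 0 3 30 0 0;0 0 0 3 30 0 0"
}}

```text
t: 6.1
tcp_pos: [516.3, 76.0, 41.0]
orientation: [-3.141, 0.0, 3.057]
force: [-3.6, -1.5, 6.9]
opening: 0.8
grasp_force: 3.7
```

```bash
python3 f.py
```

```text
[516.26673656  75.99876824  41.01269642] [-4.45443097 -0.30691419  6.78100411]
red 343 [511.6  55.7  38.2] [[493.7  39.6  33.1]
 [535.6  82.9  44.6]]
yel 105 [507.4  99.9  61.1] [[497.6  94.   51.5]
 [563.6 102.   74. ]]
block 171 [[548.  85.  39.]
 [575.  93.  52.]
 [606. 125.  59.]]
```

{"api": "step_arm", "payload": {
  "moves": "0 0 0 0 4 0 0;0 0 0 1 8 0 0;0 0 0 1 12 0 0;0 0 0 1 16 0 0;0 0 0 2 20 0 0;0 0 0 2 24 0 0;0 0 0 2 24 0 0"
}}

```text
t: 7.02
tcp_pos: [519.1, 99.6, 41.4]
orientation: [-3.14, 0.002, 3.057]
force: [-2.2, -1.2, 5.9]
opening: 0.4
grasp_force: 3.5
```

```bash
python3 f.py
```

```text
[519.08599635  99.59936055  41.42335382] [-3.34547072 -2.038565    6.41535647]
red 357 [514.   76.2  38.8] [[495.3  58.3  33.6]
 [537.7 102.1  45.3]]
yel 109 [509.9 117.8  62.8] [[499.4 112.6  52.7]
 [567.  120.5  72.9]]
block 338 [[542.  86.  42.]
 [575. 108.  51.]
 [607. 136.  57.]]
```

{"api": "step_arm", "payload": {
  "moves": "0 0 0 0 2 0 0;0 0 0 0 4 0 0;0 0 0 0 5 0 0;0 0 0 0 6 0 0;0 0 0 0 6 0 0;0 0 0 0 6 0 0"
}}

```text
t: 7.82
tcp_pos: [519.5, 103.4, 41.6]
orientation: [-3.136, 0.003, 3.057]
force: [-2.3, -10.4, 8.0]
opening: 0.4
grasp_force: 7.4
```

```bash
python3 f.py
```

```text
[519.49368253 103.45204075  41.62469699] [ -2.70106704 -10.38736697   7.0786449 ]
red 379 [514.4  77.1  39.5] [[495.3  58.7  34. ]
 [538.7 102.8  45.1]]
yel 135 [550.5 115.5  64. ] [[499.  112.6  52.8]
 [566.3 120.4  74.9]]
block 357 [[542.  86.  40.]
 [574. 108.  51.]
 [607. 136.  58.]]
```

{"api": "step_arm", "payload": {
  "moves": "0 0 0 0 2 -1 0;0 0 0 0 4 -1 0;0 0 0 0 5 -1 0;0 0 0 0 5 -1 0"
}}

```text
t: 8.38
tcp_pos: [519.6, 103.5, 41.7]
orientation: [-3.126, 0.002, 3.06]
force: [-8.3, -32.6, 16.3]
opening: 0.5
grasp_force: 19.5
```

```bash
python3 f.py; python3 - <<'E'
from h import *
d=grab('scene'); e=load('side')
cv2.imwrite('pics/c3.png',np.hstack([cv2.resize(d['img'][160:280,130:330],(400,240)),cv2.resize(e['img'][140:260,180:380],(400,240))]))
E
```

```text
[519.53704524 103.52075733  41.65773016] [ -8.69505443 -32.12115699  15.89491209]
red 381 [515.1  77.1  39.4] [[495.   58.6  34. ]
 [538.4 101.9  45.5]]
yel 135 [551.2 116.   65.1] [[498.1 112.8  53.1]
 [566.  120.8  75.4]]
block 349 [[543.  86.  42.]
 [574. 108.  51.]
 [607. 135.  58.]]
```

View pics/c3.png

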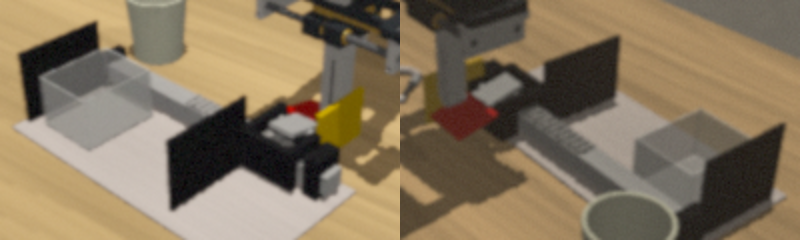

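The scene crop shows the carriage right up against the end block at (320,165). With 32 N on the fin it does not move, so the jaw is home. The box and cup have not moved. I'll back off and then lift.

{"api": "step_arm", "payload": {
  "moves": "0 0 0 0 -6 0 0;0 0 0 0 -11 1 0;0 0 0 0 -13 5 0;0 0 0 0 -13 10 0;0 0 0 0 -13 20 0;0 0 0 0 -13 50 0;0 0 0 0 -13 90 0;0 0 0 0 -13 130 0;0 0 0 0 -13 130 0;0 0 0 0 -13 130 0;0 0 0 0 -13 130 0"
}}

```text
t: 9.85
tcp_pos: [516.8, 98.3, 167.2]
orientation: [-3.141, -0.003, 3.056]
force: [-0.6, -0.9, -0.4]
opening: 0.4
grasp_force: 0.0
```

```bash
python3 f.py; python3 - <<'E'
from h import *
d=load('side'); W=cloud(d); C=W[(W[...,2]>70)&(W[...,2]<90)&(W[...,0]>300)&(W[...,0]<500)&(W[...,1]<-60)&(W[...,1]>-350)]
print('cup',np.percentile(C,[2,50,98],axis=0).round())
cv2.imwrite('pics/c4.png',cv2.resize(d['img'][110:310,130:400],(800,592)))
E
```

```text
[516.90127101  98.2373915  167.31783257] [-0.12121747  0.07832553  0.09121105]
red 399 [516.5  76.2  45.9] [[494.1  53.7  42.5]
 [539.2 101.5  48.8]]
yel 324 [530.3 111.9  64.2] [[500.  108.6  51.7]
 [563.6 115.6  75. ]]
block 326 [[541.  86.  42.]
 [577. 105.  51.]
 [608. 134.  59.]]
cup [[ 438. -214.   70.]
 [ 460. -185.   80.]
 [ 499. -143.   86.]]
```

View pics/c4.png

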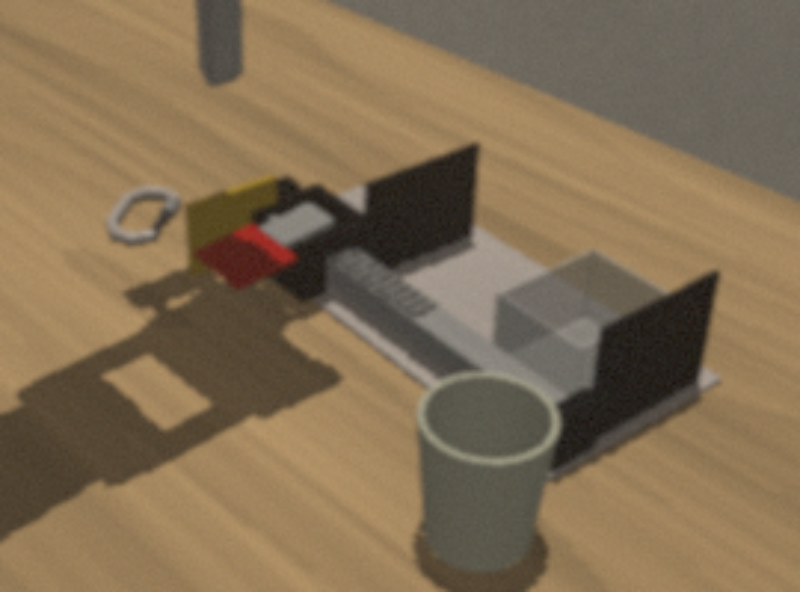

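The box, cup and carabiner have not moved. Backing off along -y while still pressing seems to have dragged the jaw back about 4–5 mm, because the fin y-range fell from 113–121 to 109–116. That is too close to the 6 mm limit, so I'll re-press, push home and lift straight up this time.

{"api": "step_arm", "payload": {
  "moves": "0 0 0 0 -5 -30 0;0 0 0 0 -5 -80 0;0 0 0 0 -5 -108 0;0 0 0 0 -5 -118 0;0 0 0 0 -5 -123 0;0 0 0 0 -5 -127 0;0 0 0 0 -5 -130 0;0 0 0 0 -5 -131 0;0 0 0 0 -5 -131 0"
}}

```text
t: 11.02
tcp_pos: [517.8, 93.3, 40.4]
orientation: [-3.141, -0.002, 3.057]
force: [-10.4, 0.0, 14.7]
opening: 0.6
grasp_force: 8.2
```

{"api": "step_arm", "payload": {
  "moves": "0 0 0 0 4 0 0;0 0 0 1 8 0 0;0 0 0 1 11 0 0;0 0 0 1 13 0 0;0 0 0 1 14 0 0;0 0 0 1 14 0 0;0 0 0 1 14 0 0"
}}

```text
t: 11.9
tcp_pos: [520.4, 103.4, 41.0]
orientation: [-3.134, 0.002, 3.058]
force: [-7.5, -17.0, 13.5]
opening: 0.3
grasp_force: 13.9
```

```bash
python3 f.py
```

```text
[520.45949259 103.40592201  41.02771513] [ -7.62867617 -15.80344643  13.32404098]
red 372 [515.4  77.5  38.7] [[495.8  58.4  33.1]
 [538.4 101.7  45. ]]
yel 131 [551.1 116.1  64.4] [[498.5 112.2  52.6]
 [565.6 120.2  75.1]]
block 357 [[542.  86.  40.]
 [574. 108.  51.]
 [607. 136.  58.]]
```

{"api": "step_arm", "payload": {
  "moves": "0 0 0 0 -1 3 0;0 0 0 0 -2 7 0;0 0 0 0 -3 12 0;0 0 0 0 -3 18 0;0 0 0 0 -4 30 0;0 0 0 0 -5 60 0;0 0 0 0 -5 100 0;0 0 0 0 -5 130 0;0 0 0 0 -5 130 0;0 0 0 0 -5 130 0"
}}

```text
t: 13.2
tcp_pos: [518.3, 102.6, 167.2]
orientation: [3.141, -0.001, 3.056]
force: [-0.5, -0.3, -0.2]
opening: 0.5
grasp_force: 0.0
```

```bash
python3 f.py; python3 - <<'E'
from h import *
grab('scene')
for n in('side','scene'):
    W=cloud(load(n))
    C=W[(W[...,2]>70)&(W[...,2]<90)&(W[...,0]>300)&(W[...,0]<500)&(W[...,1]<-60)&(W[...,1]>-350)]; print('cup',np.median(C,0).round())
    C=W[(W[...,2]>4)&(W[...,2]<14)&(W[...,0]>300)&(W[...,0]<600)&(W[...,1]>180)&(W[...,1]<400)]; print('car',np.percentile(C,[2,50,98],axis=0).round())
d=load('scene'); e=load('side')
cv2.imwrite('pics/c5.png',np.hstack([cv2.resize(d['img'][160:280,130:330],(400,240)),cv2.resize(e['img'][140:260,150:350],(400,240))]))
E
```

```text
[517.93686451 102.49912272 166.54705903] [-0.45838974 -0.01612501  0.2144101 ]
red 363 [517.4  79.6  50.1] [[494.5  58.3  47.3]
 [540.1 105.6  51.5]]
yel 316 [531.7 116.7  64.3] [[501.  112.8  51.9]
 [563.7 120.1  75.4]]
block 363 [[541.  86.  40.]
 [579. 109.  51.]
 [608. 135.  58.]]
cup [ 460. -184.   80.]
car [[496. 195.   5.]
 [528. 224.   8.]
 [565. 257.  11.]]
cup [ 463. -188.   79.]
car [[503. 197.   4.]
 [537. 230.   8.]
 [570. 259.  11.]]
```

View pics/c5.png

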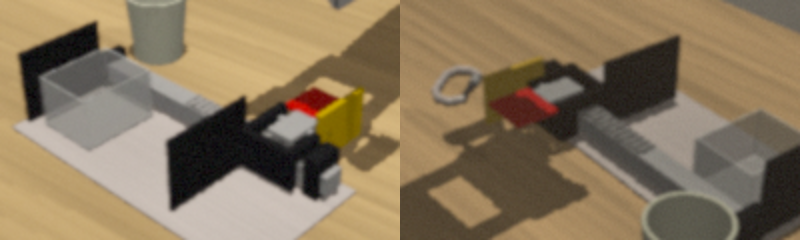

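The jaw stayed home this time (fin y 113–120, carriage against the block at (320,165)). The pad is fully up at z about 50, and the cup and carabiner measure where they began.

```bash
python3 -c "
from station import order; print(order.finish_job())"
```

```text
the job is handed in; nothing more can be done
None
```

The job is handed in: the jaw is fully home against the end block, the pad is back up, the gripper is clear, and the cup, carabiner and clear box are where they began (the box checked by eye); it took a second press and push because my first release dragged the jaw back about 4–5 mm.

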